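# Shut the vent flap with the hook pole

## Robot

A 7-joint arm with a two-finger parallel gripper is mounted at the origin on a cart in front of the work surface, level with it; the furniture and walls round the work are solid. World frame = base frame: x ahead of the robot, y to its left, z up, the work surface at z = 0. Lengths are in m, angles in rad, forces in N, time in s.
With the tool pointing down it reaches from about 0.4 to 0.85 m from the base axis. Payload 10.4 kg.
Tool frame: the origin (TCP) lies on the centre line of the jaws, within the pads' length; the fingertips stand 17 mm ahead of it and the grasp point (between the pads) lies 2 mm behind it; z points along the fingers, y is the line along which they close (so a half turn about z gives the same grasp; the last joint's range is limited). The gripper opens to 85 mm and grips with 20 to 120 N. Pads are 22 mm wide; open, the fingers measure 114 mm over their backs; the gripper's body (76 mm by 85 mm) begins 54 mm behind the grasp point. The pads swing forward as they close: fully open they stand 13 mm farther back than shut.
Start: joints at [-1.196, 0.332, -0.065, 1.46, 0.022, 1.35, -0.088], TCP at [0.242, 0.576, 0.248] pointing down, gripper open.
Joint ranges: [-2.6, 2.6], [-0.5, 2.12], [-1.47, 1.34], [0.16, 2.42], [-1.27, 4.41], [0.06, 2.06], [-2.6, 2.6]. Speed limits (rad/s): [2.22, 2.22, 2.79, 2.79, 3.14, 3.14, 3.14].

## Interface

Orientations are given as a unit quaternion [x, y, z, w].
In Python, from workcell import get_obs, optics, job gives the robot as it stands. The module is installed in compiled form; this text tells all that it offers.
- The arm moves only by the tool send_rows, never from a script. Its argument "plan" is a list that holds one entry, the list of rows, each a list of 7 numbers: the turn, a rotation vector about the tool's x, y, z in units of 1.5 rad (1.0 is 1.5 rad), then the shift along the tool's x, y, z in units of 20 cm (1.0 is 20 cm), then the opening, from 0 (shut) to 1 (fully open). A call has 1 to 20 rows; each row shifts and turns the commanded pose from where the row before left it, along the tool's axes as they then stand; what a row does not reach is not made up. A row lasts 1/12 s, in which the tool goes at most 41.7 mm and 7.16 degrees, less where a joint would pass 70% of its speed; a pose out of reach is approached as far as the arm can. A call with a number of a shift or a turn outside -1 to 1 is refused whole. A call with a gripper value outside its range is refused whole. The fingers move at their own pace and stop on an object; "squeeze" is the grip in N (left out, the last holds). Time passes only in rows, so rows that do not move let the fingers close. It gives the time, the measured TCP pose, the force, the opening and the grip force at its end, in the units of the state.
- get_obs(): the state, without advancing time (a new reading comes with each control period).
- optics.camera(name): name is "scene" or "top"; returns the picture (400x640x3 uint8, red, green, blue); there is no depth.
- optics.get_calibration(name): a dict with "intrinsics" (3x3 intrinsics, pixels), "world_from_camera" (4x4, takes a point from camera to world coordinates). Camera axes: x right, y up, looking along -z (the intrinsics and any distortion apply to the point x, -y, -z); pixel columns grow to the right and rows downward; lengths in m; the calibration is good to about 2 mm. A picture is of the moment at which its call begins. get_calibration takes no time and is no camera call.
- job.hand_in(): hands the job in; it is judged then, once.
The state is a dict: "clock": time; "joint_pos": joint angles; "joint_velocities": joint speeds; "tau": joint torques, N m; "position": TCP position; "ee_rot": TCP orientation; "ft_force": force on the tool from outside, world axes, zero at the start; "torque": the same for the moment, N m; "grip_width": opening from 0.0 (shut) to 1.0 (fully open); "grasp_force": force on a finger pad.
Only numpy, scipy, OpenCV 4.12 (cv2) and the standard library are available. Lean on these libraries where they do the work, as an engineer would, in place of code of your own. Each camera call takes 0.05 s, during which the arm holds its last target. There are 200 camera calls.

## Task

Take the hook pole from its rest, put its hook through the ring eye of the open vent flap under the cabinet's canopy, and pull the flap fully shut. Then unhook the pole and lay it back in both saddles of its rest, the way it lay. Work the flap with the pole only: keep the gripper itself off the cabinet, and leave the spray can, the battery and the tape roll where they are.

Things in the scene. Friction and masses are not known exactly. Their poses are not given: they have to be found in the camera images.
- cabinet: Fixed grey metal cabinet 300 mm wide (y), 335 high, 200 deep. Origin: on the table, mid bottom edge of the front face; x into it, y left, z up. The face (x=0) has an opening 240 wide, z 137 to 274. A canopy juts out 90 over the full width, z 312 to 320 (thin struts at its ends): it bars a gripper pointing straight down; tilted forward about 40 degrees, pole slanting up, there is room.
- flap (a joint): Vent flap, aluminium, 228 mm wide, 132 high, hinged on its lower edge along the cabinet's y axis at x=0, z=137 mm. In rad: 0 = shut (upright, flush with the face, at a stop), positive = top leans into the cabinet (max 0.95; starts 0.65 to 0.85). Stiff hinge (0.16 N m friction): it stays where it is left; 2 to 3 N at the eye move it.
- eye (a point): Centre of the steel ring eye on the robot side of the flap at mid width, 105 mm above the hinge, 30 mm in front of the hinge plane. Bar 7 mm thick, hole 37 mm across; the hole runs sideways, along the hinge axis, so the hook goes in from the side. Axes: the flap's (y along the hinge to the left; as the cabinet's when shut).
- pole: Hook pole, about 0.2 kg, 201 mm long. Origin: centre of the square wooden handle (22 x 22 mm, 90 long along x). A steel rod 12 mm thick runs on along +x to x=150 and there bends into the hook finger, also 12 thick, towards +y: centre line (150,0,0) to (143,45,0) mm. It lies level in its rest, z up, hook flat and pointing left.
- hook (a point): Middle of the pole's hook finger, at (146.5, 23, 0) mm in the pole's frame; axes as the pole's.
- rest: Fixed dark steel pole rest (sizes in mm). Origin: on the table under the handle's centre; x along the lying pole to its hook, z up. Saddles 12 thick, 50 wide: at x=-34 for the handle (notch 30 wide, floor z=59), at x=+85 for the rod (notch 22 wide, floor z=64); cheeks to z=78. The pole's origin lies 70 above, same axes. Handle free for fingers from x=-28 to +45 mm.
- oil_can: Bystander: upright spray can, 59 mm across, 200 mm high, origin at the centre of its underside.
- battery: Bystander: black tool battery 67 x 121 x 84 mm, origin at the centre of its underside.
- tape_roll: Bystander: black tape roll lying flat, 62 mm across, 19 mm high, origin at the centre of its underside.

How it is judged:
On the way, in this order (a step that is already met when the one before it is completed fails the run):
1. the hook is through the ring eye while the flap is still open (over 0.4 rad) (distance between hook and eye below 0.026 m and value of joint flap above 0.4 rad), for 0.1 s.
2. the flap is shut (under 0.05 rad) with the hook still in the eye (distance between hook and eye below 0.026 m and value of joint flap below 0.05 rad), for 0.1 s.
At the end, for the whole second after the job is handed in: The flap is shut to within 0.05 rad. The pole lies released and still in both saddles of its rest, hook flat and to the left as at the start: origin within 18 mm along, 10 mm across and -4/+5 mm in height of the lying position, level to 0.1 rad, hook finger pointing left (value of joint flap below 0.05 rad and x of pole in the frame of rest between -0.018 and 0.018 m and y of pole in the frame of rest between -0.01 and 0.01 m and z of pole in the frame of rest between 0.066 and 0.075 m and y of hook in the frame of rest above 0.008 m and x of hook in the frame of rest above 0.12 m and angle between pole's own z axis and vertical below 0.1 rad and linear speed of pole below 0.02 m/s); the robot touches nothing.
It fails at once if a finger presses on the cabinet or its flap (over 5 N) (contact force between the fingers and cabinet above 5 N).
It fails at once if the arm or gripper body presses on the cabinet or its flap (over 5 N) (contact force between the arm and cabinet above 5 N).
It fails at once if the spray can is moved (over 30 mm) or tipped (distance of oil_can from where it was at the start of the episode above 0.03 m or angle between oil_can's own z axis and vertical above 0.3 rad).
It fails at once if the battery is moved (over 30 mm) (distance of battery from where it was at the start of the episode above 0.03 m).
It fails at once if the tape roll is moved (over 30 mm) (distance of tape_roll from where it was at the start of the episode above 0.03 m).
It also fails if it takes over 54 s, if anything falls off the work surface, if the arm or the gripper's body presses on something with over 40 N, if the wrist force passes 120 N, or if a joint passes its speed limit or range.

## Working session

There is one attempt and no reset: what is moved stays moved. The work goes in short steps, Python scripts to look and compute and a tool call to move; the robot and the scene stay as the last step left them, time stands still between calls to the robot, and variables do not carry over. Pictures are saved under pics/ and viewed, at most 10 in all, crops included, and the job is handed in when it is done.

Besides the shell and the picture viewer there is one more tool, called after "Call:" as name(argument=value, ...), one argument or row to a line, values as JSON. send_rows: Moves the arm, as the interface text tells. Its arguments: {"type":"object","properties":{"plan":{"type":"array"},"squeeze":{"type":"number"}},"required":["plan"]}

```bash
mkdir -p pics; python3 - <<'E'
from workcell import get_obs, optics, job
import cv2,numpy as np
for n in("scene","top"):
    im=optics.camera(n); cv2.imwrite(f"pics/{n}0.png",im[:,:,::-1])
    c=optics.get_calibration(n); print(n,{k:np.round(v,4).tolist() if not isinstance(v,str) else v for k,v in c.items()})
o=get_obs(); print({k:np.round(v,3).tolist() for k,v in o.items()})
E
```

```text
scene {'intrinsics': [[370.2565, 0.0, 324.0198], [0.0, 370.2565, 200.4197], [0.0, 0.0, 1.0]], 'world_from_camera': [[0.845, 0.38, -0.3762, 0.1614], [-0.5346, 0.6171, -0.5774, -0.516], [0.0127, 0.6891, 0.7246, 0.8382], [0.0, 0.0, 0.0, 1.0]]}
top {'intrinsics': [[515.0315, 0.0, 315.1898], [0.0, 515.0315, 197.6322], [0.0, 0.0, 1.0]], 'world_from_camera': [[-0.1233, 0.9619, -0.2441, 0.2125], [-0.9923, -0.1179, 0.0367, 0.0879], [0.0065, 0.2468, 0.9691, 1.4234], [0.0, 0.0, 0.0, 1.0]]}
{'clock': 0.1, 'joint_pos': [-1.196, 0.333, -0.065, 1.461, 0.022, 1.35, -0.088], 'joint_velocities': [0.0, -0.001, -0.002, -0.002, 0.0, 0.001, -0.0], 'tau': [0.001, -62.674, 0.048, -39.244, 0.016, 0.007, -0.0], 'position': [0.242, 0.576, 0.248], 'ee_rot': [0.198, 0.98, -0.001, -0.0], 'ft_force': [-0.136, 1.314, -1.028], 'torque': [0.01, 0.001, 0.001], 'grasp_force': 0.0, 'grip_width': 1.002}
```

View pics/scene0.png

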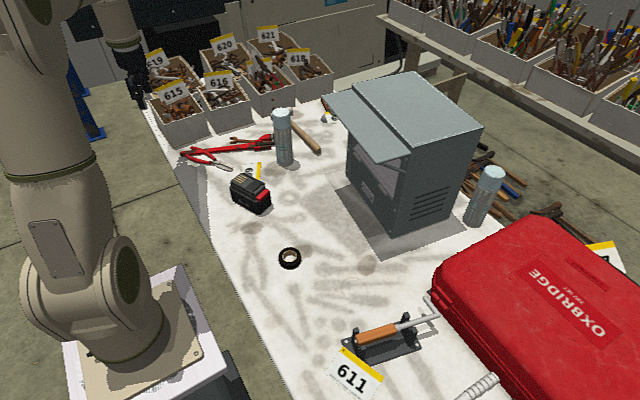

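View pics/top0.png

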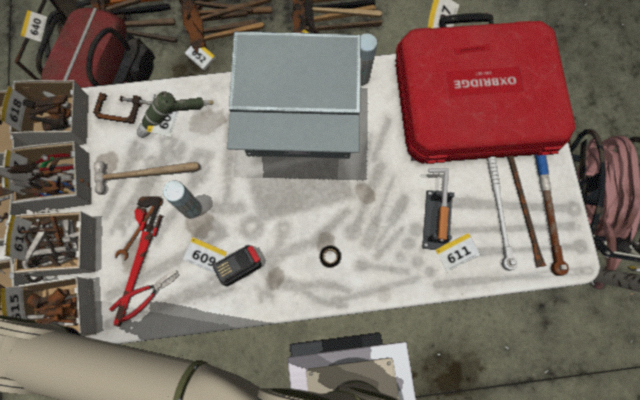

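The scene view shows the pole at about (390,330), the cabinet at (410,150), the tape at (289,258), the battery at (250,193) and the can at (282,137). In the top view the pole is at (440,205), the cabinet at (295,95) and the tape at (330,256). I'll take zoomed crops for accurate pixel positions.

```bash
cat > h.py <<'E'
import numpy as np,cv2
from workcell import get_obs,optics,job
from scipy.spatial.transform import Rotation as R
CAL={n:optics.get_calibration(n) for n in("scene","top")}
def ray(n,u,v):
    K=np.array(CAL[n]["intrinsics"]);T=np.array(CAL[n]["world_from_camera"])
    d=T[:3,:3]@np.array([(u-K[0,2])/K[0,0],-(v-K[1,2])/K[1,1],-1]);return T[:3,3],d
def onz(n,u,v,z):
    o,d=ray(n,u,v);return o+d*(z-o[2])/d[2]
def pix(n,p):
    K=np.array(CAL[n]["intrinsics"]);T=np.array(CAL[n]["world_from_camera"])
    c=T[:3,:3].T@(np.asarray(p)-T[:3,3]);return np.round([K[0,0]*c[0]/-c[2]+K[0,2],-K[1,1]*c[1]/-c[2]+K[1,2]],1)
E
python3 - <<'E'
from h import *
s=cv2.imread("pics/scene0.png");t=cv2.imread("pics/top0.png")
def crop(im,x,y,w,h,k):
    c=cv2.resize(im[y:y+h,x:x+w],None,fx=k,fy=k,interpolation=cv2.INTER_CUBIC)
    for i in range(0,w,10): cv2.line(c,(i*k,0),(i*k,6 if i%50 else 14),(0,255,255),1); cv2.putText(c,str(x+i),(i*k,18),0,.3,(0,0,255)) if i%20==0 else 0
    for i in range(0,h,10): cv2.line(c,(0,i*k),(6,i*k),(0,255,255),1); cv2.putText(c,str(y+i),(0,i*k+4),0,.3,(0,0,255)) if i%20==0 else 0
    return c
cv2.imwrite("pics/pole.png",np.hstack([crop(t,410,155,60,100,6),crop(s,335,280,110,100,4)[:400].copy() if 0 else np.pad(crop(s,335,285,110,85,4),((0,260),(0,0),(0,0)))]))
cv2.imwrite("pics/cab.png",np.hstack([crop(t,220,25,150,165,3)[:495],crop(s,325,70,115,165,3)]))
# red-can style masks: orange handle in both
for n,im in(("scene",s),("top",t)):
    hsv=cv2.cvtColor(im,cv2.COLOR_BGR2HSV)
    m=cv2.inRange(hsv,(5,90,70),(18,255,255)); 
    box=(345,310,420,355) if n=="scene" else (430,195,460,245)
    mm=np.zeros_like(m);mm[box[1]:box[3],box[0]:box[2]]=m[box[1]:box[3],box[0]:box[2]]
    c=max(cv2.findContours(mm,0,2)[0],key=cv2.contourArea); print(n,cv2.minAreaRect(c),cv2.boxPoints(cv2.minAreaRect(c)).round(1).tolist())
    g=im
for k,(u,v) in dict(can_top=(174,187),bat=(240,265),tape=(330,256)).items(): print(k,onz("top",u,v,.2 if 'can' in k else .08 if k=='bat' else .02).round(3))
E
```

```text
scene ((375.613525390625, 334.3746643066406), (12.84732723236084, 41.55805969238281), 73.1416015625) [[353.8999938964844, 334.29998779296875], [393.6000061035156, 322.20001220703125], [397.3999938964844, 334.5], [357.6000061035156, 346.5]]
top ((442.9339904785156, 222.51885986328125), (9.382440567016602, 32.9254150390625), 2.4895529747009277) [[437.5, 238.8000030517578], [439.0, 205.89999389648438], [448.29998779296875, 206.3000030517578], [446.8999938964844, 239.1999969482422]]
can_top [0.59  0.383 0.2  ]
bat [0.395 0.254 0.08 ]
tape [0.398 0.015 0.02 ]
```

View pics/pole.png

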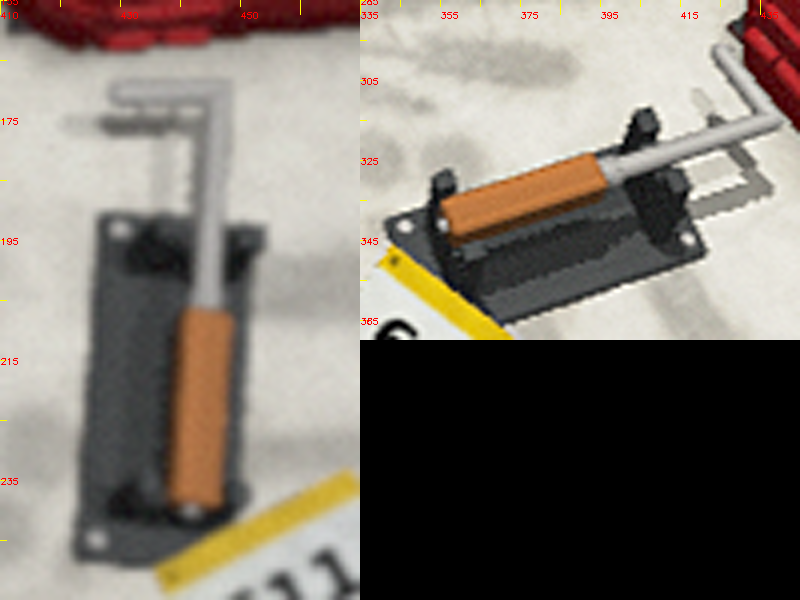

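View pics/cab.png

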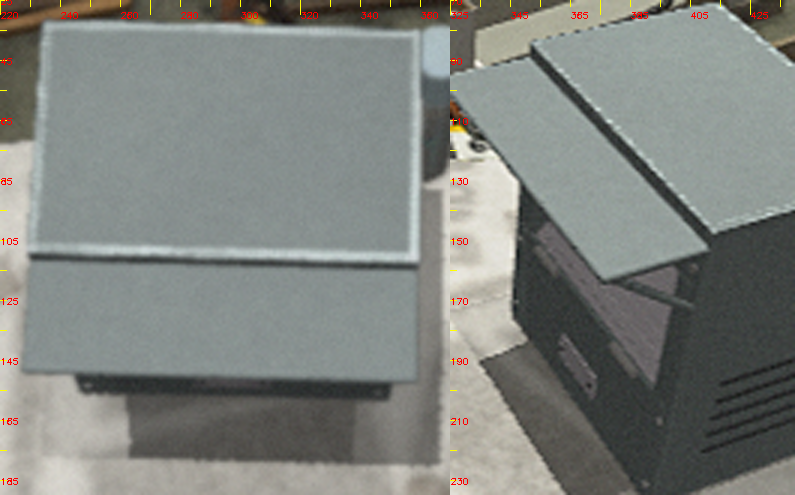

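The crops give these positions:
- **Handle, top view:** from (442,239) to (443.7,206).
- **Rod and hook, top view:** the rod runs up to (446,171) and the hook tip is at (429,171).
- **Cabinet, top view:** the roof front edge runs (230,110) to (359,112) and the canopy edge (228,149) to (358,152).
- **Flap, scene view:** the mauve area is partly visible under the canopy. The ring itself isn't clearly visible.

```bash
python3 - <<'E'
from h import *
A=onz("top",230,109.7,.335);B=onz("top",359,112.3,.335);C=onz("top",234.7,32.3,.335);D=onz("top",359.3,35.7,.335)
E=onz("top",228,148.7,.32);F=onz("top",358.3,152,.32)
print("roof",[p[:2].round(4).tolist() for p in(A,B,C,D,E,F)],"w",np.linalg.norm(A-B),np.linalg.norm(C-D),np.linalg.norm(A-C),np.linalg.norm(B-D),np.linalg.norm(E-F))
# scene: roof front corners and canopy corners
sc=lambda x,y:(325+(x-450)/3,70+y/3)
for nm,(x,y,z) in dict(A=(533,42,.335),B=(715,233,.335),Erow=(452,97,.32),F=(603,281,.32)).items(): print(nm,onz("scene",*sc(x,y),z).round(4))
print("bottom right corner", onz("scene",*sc(648,490),0).round(4))
ln=(A-B)[:2]; ln2=(E-F)[:2];print("yaw",[np.degrees(np.arctan2(-l[0],l[1])) for l in (ln,ln2,(C-D)[:2])],[np.degrees(np.arctan2(q[1],q[0])) for q in (C-A,D-B)])
# pole
a=onz("top",442.2,239,.081);b=onz("top",443.65,206.1,.081);k=onz("top",446,171,.07);t=onz("top",429,171.2,.07)
print("pole",a.round(4),b.round(4),"len",np.linalg.norm(a-b),"mid",(a+b)/2,"yaw",np.degrees(np.arctan2(*(b-a)[[1,0]])),"hook",k.round(4),t.round(4),np.linalg.norm(k-t),"k-mid",np.linalg.norm((k-(a+b)/2)[:2]),np.degrees(np.arctan2(*(k-a)[[1,0]])))
E
```

```text
roof [[0.7154, 0.2138], [0.6736, -0.0771], [0.9116, 0.1863], [0.8673, -0.106], [0.6279, 0.2279], [0.5844, -0.0639]] w 0.29386551411140377 0.29568013628729684 0.19811120985984615 0.19582823226546187 0.2949714824454727
A [0.7184 0.2088 0.335 ]
B [ 0.6734 -0.0829  0.335 ]
Erow [0.621  0.1902 0.32  ]
F [ 0.5832 -0.0696  0.32  ]
bottom right corner [ 0.6913 -0.0604 -0.    ]
yaw [np.float64(-8.162901283219254), np.float64(-8.483270419100535), np.float64(-8.605701022401)] [np.float64(-7.967478697799416), np.float64(-8.493544626597748)]
pole [ 0.3981 -0.2819  0.081 ] [ 0.4855 -0.3021  0.081 ] len 0.0897572945068223 mid [ 0.44177701 -0.29199747  0.081     ] yaw -13.053293790253036 hook [ 0.5847 -0.3301  0.07  ] [ 0.5898 -0.2835  0.07  ] 0.04690267072576857 k-mid 0.14793476514022874 -14.48283779433707
```

```bash
cat >> h.py <<'E'
CY=np.radians(-8.4);RC=R.from_euler('z',CY).as_matrix();C0=np.array([.694,.067,0])
def cab(p): return C0+RC@np.asarray(p,float)
def flap(th,y,h,n): # h up the flap, n in front
    s,c=np.sin(th),np.cos(th);return cab([h*s-n*c,y,.137+h*c+n*s])
E
python3 - <<'E'
from h import *
for th in(.65,.75,.85): print(th,"eye",flap(th,0,.105,.03).round(3),pix("scene",flap(th,0,.105,.03)),"topL",pix("scene",flap(th,.114,.132,0)),"topR",pix("scene",flap(th,-.114,.132,0)))
print("hingeL,R",pix("scene",cab([0,.114,.137])),pix("scene",cab([0,-.114,.137])),"openTopL/R",pix("scene",cab([0,.12,.274])),pix("scene",cab([0,-.12,.274])))
print("canopy front underside L,M,R",*[pix("scene",cab([-.09,y,.312])) for y in(.15,0,-.15)],"bottom R",pix("scene",cab([0,-.15,0])),"BR top",pix("scene",cab([0,-.15,.335])))
print("handle top mid",pix("scene",[.4418,-.292,.081]), pix("top",[.4418,-.292,.081]), "ends", [pix("scene",np.array([.4418,-.292,.081])+s*.045*np.array([.97,-.24,0])) for s in(-1,1)])
s=cv2.imread("pics/scene0.png");c=cv2.resize(s[130:240,335:435],None,fx=5,fy=5,interpolation=cv2.INTER_CUBIC)
c=np.clip(c.astype(float)*1.8,0,255).astype(np.uint8);cv2.imwrite("pics/flap.png",c)
E
```

```text
0.65 eye [0.733 0.061 0.239] [386.9 140. ] topL [378.9 113.3] topR [424.6 160.9]
0.75 eye [0.743 0.06  0.234] [389.9 140.5] topL [381.6 115.1] topR [427.2 162.5]
0.85 eye [0.752 0.058 0.229] [392.7 141.3] topL [383.9 117.2] topR [429.5 164.4]
hingeL,R [351.6 149.1] [390.8 199.3] openTopL/R [354.  108.6] [400.5 160.7]
canopy front underside L,M,R [319.7  97.7] [344.5 128.3] [375.1 166.2] bottom R [390.5 241.1] BR top [412.4 147.5]
handle top mid [374.8 331.3] [442.9 222.4] ends [array([355.1, 337.8]), array([394.1, 325. ])]
```

View pics/flap.png

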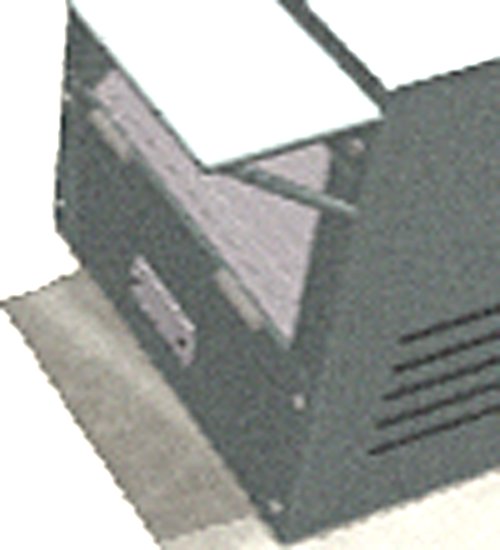

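```bash
cat >> h.py <<'E'
def tool(yaw,phi): # degrees; pole frame axes -> tool rotation: x=-pole x, y=pole y, z=-pole z
    P=R.from_euler('zy',[yaw,-phi],degrees=True).as_matrix();return P@np.diag([-1,1,-1.])
def seg(p0,R0,p1,R1,vmm=30,dps=6,minN=1):
    rv=R.from_matrix(R0.T@R1).as_rotvec();n=int(np.ceil(np.degrees(np.linalg.norm(rv))/dps))
    if n: print("  turn rows",n,(rv/1.5/n).round(4).tolist())
    d=R1.T@(p1-p0);m=max(minN,int(np.ceil(np.linalg.norm(d)*1000/vmm)))
    print("  shift rows",m,(d/.2/m).round(4).tolist(),"(total mm",(d*1000).round(1).tolist(),")")
def now():
    o=get_obs();return np.array(o["position"]),R.from_quat(o["ee_rot"]).as_matrix(),o
E
python3 - <<'E'
from h import *
p,Q,o=now();G=tool(-14.3,0)
w=np.array([.45,.15,.25]);a=np.array([.432,-.2895,.2]);g=np.array([.432,-.2895,.068])
seg(p,Q,w,G);seg(w,G,a,G);seg(a,G,g,G,20)
E
```

```text
turn rows 2 [-0.0004, -0.0, -0.0494]
  shift rows 16 [-0.0959, -0.1129, -0.0007] (total mm [-306.8, -361.3, -2.4] )
  shift rows 15 [-0.0304, -0.1434, 0.0167] (total mm [-91.1, -430.3, 50.0] )
  shift rows 7 [0.0, 0.0, 0.0943] (total mm [0.0, 0.0, 132.0] )
```

Call:
send_rows(
  plan=[
    [[0,0,-0.049,0,0,0,1],[0,0,-0.049,0,0,0,1],[0,0,0,-0.096,-0.113,0,1],[0,0,0,-0.096,-0.113,0,1],[0,0,0,-0.096,-0.113,0,1],[0,0,0,-0.096,-0.113,0,1],[0,0,0,-0.096,-0.113,0,1],[0,0,0,-0.096,-0.113,0,1],[0,0,0,-0.096,-0.113,0,1],[0,0,0,-0.096,-0.113,0,1],[0,0,0,-0.096,-0.113,0,1],[0,0,0,-0.096,-0.113,0,1],[0,0,0,-0.096,-0.113,0,1],[0,0,0,-0.096,-0.113,0,1],[0,0,0,-0.096,-0.113,0,1],[0,0,0,-0.096,-0.113,0,1],[0,0,0,-0.096,-0.113,0,1],[0,0,0,-0.096,-0.113,0,1]],
  ],
)

```text
clock: 1.6
position: [0.4502, 0.1482, 0.2481]
ee_rot: [0.125, 0.992, 0.0, -0.0]
ft_force: [1.0, 1.1, 0.6]
grip_width: 1.0
grasp_force: 0.0
```

Call:
send_rows(
  plan=[
    [[0,0,0,-0.03,-0.143,0.017,1],[0,0,0,-0.03,-0.143,0.017,1],[0,0,0,-0.03,-0.143,0.017,1],[0,0,0,-0.03,-0.143,0.017,1],[0,0,0,-0.03,-0.143,0.017,1],[0,0,0,-0.03,-0.143,0.017,1],[0,0,0,-0.03,-0.143,0.017,1],[0,0,0,-0.03,-0.143,0.017,1],[0,0,0,-0.03,-0.143,0.017,1],[0,0,0,-0.03,-0.143,0.017,1],[0,0,0,-0.03,-0.143,0.017,1],[0,0,0,-0.03,-0.143,0.017,1],[0,0,0,-0.03,-0.143,0.017,1],[0,0,0,-0.03,-0.143,0.017,1],[0,0,0,-0.03,-0.143,0.017,1],[0,0,0,0,0,0,1],[0,0,0,0,0,0,1]],
  ],
)

```text
clock: 3.02
position: [0.4298, -0.2896, 0.1968]
ee_rot: [0.127, 0.992, -0.0, -0.001]
ft_force: [-0.3, 0.5, 1.2]
grip_width: 1.001
grasp_force: 0.0
```

```bash
python3 - <<'E'
from h import *
p,Q,o=now();G=tool(-14.3,0);print(o["clock"],p.round(4),np.round(o["joint_pos"],2)); seg(p,Q,np.array([.432,-.2895,.068]),G,20)
E
```

```text
3.0167 [ 0.4298 -0.2896  0.1968] [-0.21  0.15  0.79  1.84 -0.11  1.19  1.93]
  turn rows 1 [-0.0006, -0.0009, -0.003]
  shift rows 7 [-0.0015, 0.0004, 0.092] (total mm [-2.1, 0.6, 128.8] )
```

Call:
send_rows(
  plan=[
    [[0,0,0,-0.0015,0,0.092,1],[0,0,0,-0.0015,0,0.092,1],[0,0,0,-0.0015,0,0.092,1],[0,0,0,-0.0015,0,0.092,1],[0,0,0,-0.0015,0,0.092,1],[0,0,0,-0.0015,0,0.092,1],[0,0,0,-0.0015,0,0.092,1],[0,0,0,0,0,0,1],[0,0,0,0,0,0,1]],
  ],
)

```text
clock: 3.77
position: [0.4325, -0.2876, 0.0682]
ee_rot: [0.125, 0.992, 0.0, -0.001]
ft_force: [-0.1, -0.4, 0.9]
grip_width: 1.001
grasp_force: 0.0
```

Call:
send_rows(
  plan=[
    [[0,0,0,0,0,0,0],[0,0,0,0,0,0,0],[0,0,0,0,0,0,0],[0,0,0,0,0,0,0],[0,0,0,0,0,0,0],[0,0,0,0,0,0,0],[0,0,0,0,0,0,0],[0,0,0,0,0,0,0],[0,0,0,0,0,0,0],[0,0,0,0,0,0,0]],
  ],
  squeeze=90,
)

```text
clock: 4.6
position: [0.4332, -0.2892, 0.0693]
ee_rot: [0.125, 0.992, -0.0, 0.001]
ft_force: [-2.2, 0.2, 7.3]
grip_width: 0.241
grasp_force: 87.7
```

```bash
python3 - <<'E'
from h import *
s=optics.camera("scene")[:,:,::-1];t=optics.camera("top")[:,:,::-1]
cv2.imwrite("pics/grasp.png",np.hstack([cv2.resize(t[150:260,390:490],None,fx=4,fy=4),cv2.resize(s[270:380,330:430],None,fx=4,fy=4)]))
p,Q,o=now();print(o["clock"],p.round(4),R.from_matrix(Q).as_euler('zyx',degrees=True),o["grip_width"],o["grasp_force"])
E
```

```text
4.7 [ 0.4331 -0.2892  0.0693] [-1.65618959e+02  6.75054981e-02  1.79975773e+02] 0.23962235460082565 87.65857458114624
```

View pics/grasp.png

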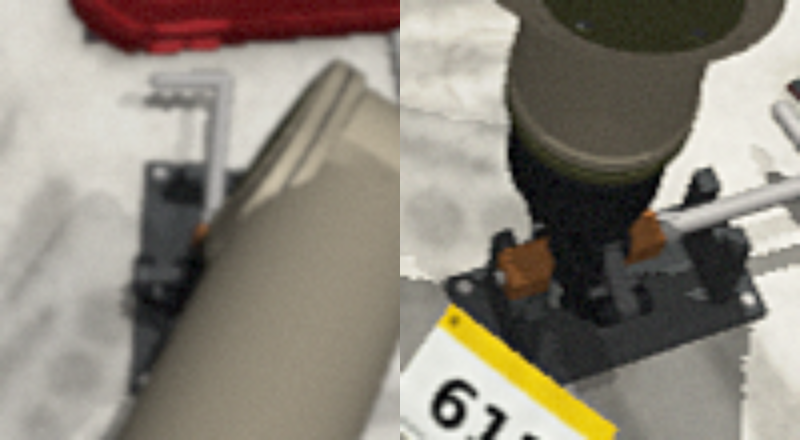

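Both crops show the fingers closed on the orange handle between the saddles, and the grip width fits a 22 mm handle. Next is the lift and transfer to the pre-pose.

```bash
cat >> h.py <<'E'
PHI=35
def tcp_for(hook_cab,phi=PHI): # hook point in cabinet frame -> TCP world, tool R
    T=tool(-8.4,phi);P=T@np.diag([-1,1,-1.])
    return cab(hook_cab)-P@[.1465,.023,0]-T@[-.009,0,-.001],T
def hk(th,y,h,n):
    s,c=np.sin(th),np.cos(th);return [h*s-n*c,y,.137+h*c+n*s]
def hook_now(): # hook in cabinet frame from measured pose
    p,Q,o=now();H=p+Q@[-.009,0,-.001]+Q@np.diag([-1,1,-1.])@[.1465,.023,0];return RC.T@(H-C0)
E
python3 - <<'E'
from h import *
p,Q,o=now();l=p+[0,0,.12];a,T=tcp_for([-.12,-.04,.165]);v=a.copy();v[2]=l[2]
print("lift");seg(p,Q,l,Q);
m=np.array([.40,-.25,.19]);print("back+turn");seg(l,Q,m,Q);seg(m,Q,m,T)
print("to pre0",a);seg(m,T,a,T)
b,_=tcp_for(hk(.85,-.04,.105,.045));print("in",b);seg(a,T,b,T,15)
c,_=tcp_for(hk(.85,-.04,.105,.008));print("push",c);seg(b,T,c,T,4)
E
```

```text
lift
  shift rows 4 [-0.0002, -0.0, -0.15] (total mm [-0.1, -0.0, -120.0] )
back+turn
  shift rows 2 [0.1046, 0.0744, -0.0019] (total mm [41.8, 29.8, -0.8] )
  turn rows 6 [-0.0134, -0.0664, -0.0112]
  shift rows 1 [0.0, 0.0, 0.0] (total mm [0.0, 0.0, 0.0] )
to pre0 [0.44125363 0.04492172 0.07401936]
  shift rows 11 [0.0343, 0.1304, 0.0539] (total mm [75.5, 287.0, 118.7] )
in [0.60862386 0.02020663 0.14912521]
  shift rows 13 [-0.0699, 0.0007, 0.0133] (total mm [-181.9, 1.9, 34.5] )
push [0.63278128 0.01663937 0.12132783]
  shift rows 10 [-0.0022, -0.0015, 0.0183] (total mm [-4.3, -3.0, 36.6] )
```

Bug: `tool()` uses extrinsic Euler angles ('zy') and should use intrinsic ('ZY'). Fixing it and recomputing.

```bash
sed -i "s/from_euler('zy'/from_euler('ZY'/" h.py; python3 - <<'E'
from h import *
p,Q,o=now();l=p+[0,0,.12];a,T=tcp_for([-.12,-.04,.165]);print("tool z",T[:,2],"pole y",T[:,1])
m=np.array([.40,-.25,.19]);print("back+turn");seg(m,Q,m,T)
print("to pre0",a);seg(m,T,a,T)
b,_=tcp_for(hk(.85,-.04,.105,.045));print("in",b);seg(a,T,b,T,15)
c,_=tcp_for(hk(.85,-.04,.105,.008));print("push",c);seg(b,T,c,T,4)
E
```

```text
tool z [ 0.5674233  -0.08378978 -0.81915204] pole y [1.46083029e-01 9.89272333e-01 6.93889390e-18]
back+turn
  turn rows 6 [-0.0036, -0.0677, -0.0112]
  shift rows 1 [0.0, 0.0, 0.0] (total mm [0.0, 0.0, 0.0] )
to pre0 [0.44063984 0.0407298  0.07498971]
  shift rows 11 [0.0308, 0.1334, 0.0422] (total mm [67.8, 293.5, 92.9] )
in [0.60801008 0.01601472 0.15009556]
  shift rows 13 [-0.0699, 0.0, 0.0137] (total mm [-181.7, 0.0, 35.5] )
push [0.63216749 0.01244746 0.12229819]
  shift rows 10 [-0.002, -0.0, 0.0184] (total mm [-4.1, -0.0, 36.8] )
```

Call:
send_rows(
  plan=[
    [[0,0,0,0,0,-0.1,0],[0,0,0,0,0,-0.1,0],[0,0,0,0,0,-0.1,0],[0,0,0,0,0,-0.1,0],[0,0,0,0,0,-0.1,0],[0,0,0,0,0,-0.1,0],[0,0,0,0.07,0.05,0,0],[0,0,0,0.07,0.05,0,0],[0,0,0,0.07,0.05,0,0],[0,0,0,0,0,0,0]],
  ],
)

```text
clock: 5.53
position: [0.3976, -0.2472, 0.188]
ee_rot: [0.125, 0.992, 0.001, -0.001]
ft_force: [0.9, -0.5, -1.7]
grip_width: 0.241
grasp_force: 90.2
```

Call:
send_rows(
  plan=[
    [[-0.0036,-0.0677,-0.0112,0,0,0,0],[-0.0036,-0.0677,-0.0112,0,0,0,0],[-0.0036,-0.0677,-0.0112,0,0,0,0],[-0.0036,-0.0677,-0.0112,0,0,0,0],[-0.0036,-0.0677,-0.0112,0,0,0,0],[-0.0036,-0.0677,-0.0112,0,0,0,0],[0,0,0,0.031,0.133,0.042,0],[0,0,0,0.031,0.133,0.042,0],[0,0,0,0.031,0.133,0.042,0],[0,0,0,0.031,0.133,0.042,0],[0,0,0,0.031,0.133,0.042,0],[0,0,0,0.031,0.133,0.042,0],[0,0,0,0.031,0.133,0.042,0],[0,0,0,0.031,0.133,0.042,0],[0,0,0,0.031,0.133,0.042,0],[0,0,0,0.031,0.133,0.042,0],[0,0,0,0.031,0.133,0.042,0],[0,0,0,0,0,0,0],[0,0,0,0,0,0,0]],
  ],
)

```text
clock: 7.12
position: [0.4169, -0.1493, 0.1969]
ee_rot: [0.063, 0.948, -0.037, 0.308]
ft_force: [0.2, -0.0, -2.4]
grip_width: 0.246
grasp_force: 90.4
```

```bash
python3 - <<'E'
from h import *
p,Q,o=now();print(o["clock"],p.round(4),"hook",hook_now().round(4),np.round(o["joint_pos"],2))
s=optics.camera("scene")[:,:,::-1];t=optics.camera("top")[:,:,::-1]
cv2.imwrite("pics/pre.png",np.hstack([s[0:400,60:460],cv2.resize(t[60:260,220:420],None,fx=2,fy=2)]))
b,T=tcp_for(hk(.85,-.04,.105,.045));print("turn err");seg(p,Q,b,T,15)
E
```

```text
7.1167 [ 0.4169 -0.1493  0.1969] hook [-0.1177 -0.2281  0.2887] [ 1.14 -0.5  -0.66  2.42 -0.81  0.64  2.43]
turn err
  turn rows 1 [-0.015, 0.0135, 0.014]
  shift rows 18 [-0.0301, 0.0532, 0.0369] (total mm [-108.2, 191.4, 132.9] )
```

View pics/pre.png

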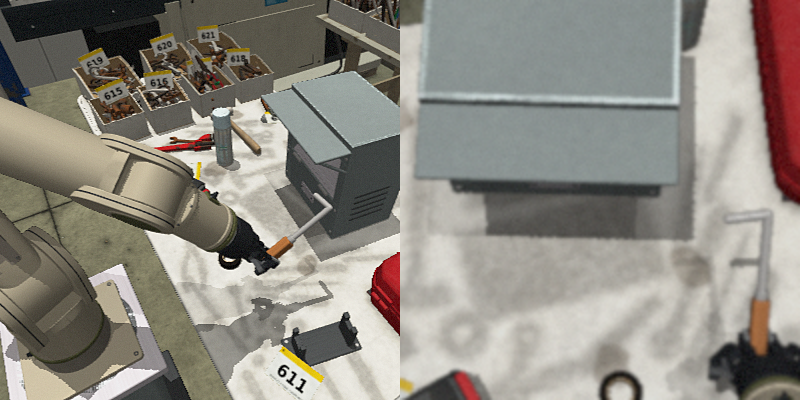

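The picture shows the arm folded to its joint limits (j2 and j4), with the pole tip to the right of the cabinet. Being that close in while tilted is out of reach. I'll level the pole, cross over farther forward, then tilt.

```bash
python3 - <<'E'
from h import *
p,Q,o=now();q1,T0=tcp_for([-.11,-.228,.19],0)
print("level",q1);seg(p,Q,q1,T0,25)
q2,_=tcp_for([-.10,-.04,.15],0);print(q2);seg(q1,T0,q2,T0,25)
# strut on plane cab y=-.15
for u,v in((384,164),(406,172.6)):
    o_,d=ray("scene",u,v);oo=RC.T@(o_-C0);dd=RC.T@d;print("strut",(oo+dd*(-.15-oo[1])/dd[1]).round(3))
E
```

```text
level [ 0.39468136 -0.14252231  0.189     ]
  turn rows 7 [-0.0027, 0.0603, 0.0012]
  shift rows 1 [0.1151, 0.0208, 0.043] (total mm [23.0, 4.2, 8.6] )
[0.43203769 0.04200006 0.149     ]
  shift rows 8 [-0.0062, 0.1175, 0.025] (total mm [-10.0, 188.0, 40.0] )
strut [-0.068 -0.15   0.311]
strut [-0.002 -0.15   0.262]
```

Call:
send_rows(
  plan=[
    [[-0.0027,0.06,0.001,0,0,0,0],[-0.0027,0.06,0.001,0,0,0,0],[-0.0027,0.06,0.001,0,0,0,0],[-0.0027,0.06,0.001,0,0,0,0],[-0.0027,0.06,0.001,0,0,0,0],[-0.0027,0.06,0.001,0,0,0,0],[-0.0027,0.06,0.001,0,0,0,0],[0,0,0,0,0,0,0],[0,0,0,0,0,0,0]],
  ],
)

```text
clock: 7.97
position: [0.4168, -0.1482, 0.1958]
ee_rot: [0.071, 0.997, 0.003, 0.01]
ft_force: [0.3, -0.1, -3.4]
grip_width: 0.24
grasp_force: 90.3
```

```bash
python3 - <<'E'
from h import *
p,Q,o=now();print(p.round(4),hook_now().round(4),np.round(o["joint_pos"],2))
q2,T=tcp_for([-.06,-.04,.17],0);seg(p,Q,q2,T,25)
E
```

```text
[ 0.4168 -0.1482  0.1958] [-0.0874 -0.2297  0.2001] [ 1.54  0.02 -1.26  1.95  0.    1.17  1.7 ]
  turn rows 1 [0.0054, 0.0133, 0.0028]
  shift rows 8 [-0.017, 0.119, 0.0167] (total mm [-27.2, 190.4, 26.8] )
```

Call:
send_rows(
  plan=[
    [[0.0054,0.0133,0.0028,-0.017,0.119,0.017,0],[0,0,0,-0.017,0.119,0.017,0],[0,0,0,-0.017,0.119,0.017,0],[0,0,0,-0.017,0.119,0.017,0],[0,0,0,-0.017,0.119,0.017,0],[0,0,0,-0.017,0.119,0.017,0],[0,0,0,-0.017,0.119,0.017,0],[0,0,0,-0.017,0.119,0.017,0],[0,0,0,0,0,0,0],[0,0,0,0,0,0,0]],
  ],
)

```text
clock: 8.8
position: [0.4703, 0.0372, 0.1683]
ee_rot: [0.071, 0.997, -0.005, -0.0]
ft_force: [0.4, -0.3, -2.4]
grip_width: 0.243
grasp_force: 90.3
```

```bash
python3 - <<'E'
from h import *
p,Q,o=now();print(p.round(4),hook_now().round(4),np.round(o["joint_pos"],2))
q,T=tcp_for([-.02,-.04,.15],0);print("fwd");seg(p,Q,q,T,20)
t,T2=tcp_for([-.045,-.04,.235],35);print("tilt");seg(q,T,t,T2)
b,_=tcp_for(hk(.85,-.04,.105,.045));seg(t,T2,b,T2,15)
E
```

```text
[0.4703 0.0372 0.1683] [-0.0615 -0.0386  0.1691] [ 0.99  0.27 -1.29  1.91  0.29  1.18  1.03]
fwd
  turn rows 1 [-0.0061, 0.0001, 0.0026]
  shift rows 3 [-0.0691, -0.0013, 0.0322] (total mm [-41.4, -0.8, 19.3] )
tilt
  turn rows 6 [-0.0, -0.0679, -0.0]
  shift rows 1 [-0.0036, 0.0, 0.027] (total mm [-0.7, 0.0, 5.4] )
  shift rows 7 [-0.0572, -0.0, 0.0356] (total mm [-80.1, -0.0, 49.8] )
```

Call:
send_rows(
  plan=[
    [[-0.006,0,0.0026,-0.069,0,0.01,0],[0,0,0,-0.069,0,0.01,0],[0,0,0,-0.069,0,0.01,0],[0,-0.068,0,0,0,0,0],[0,-0.068,0,0,0,0,0],[0,-0.068,0,0,0,0,0],[0,-0.068,0,0,0,0,0],[0,-0.068,0,0,0,0,0],[0,-0.068,0,0,0,0,0],[0,0,0,0,0,0,0],[0,0,0,0,0,0,0]],
  ],
)

```text
clock: 9.72
position: [0.5086, 0.0317, 0.161]
ee_rot: [0.071, 0.962, -0.018, 0.264]
ft_force: [0.3, 0.0, -2.1]
grip_width: 0.243
grasp_force: 90.5
```

```bash
python3 - <<'E'
from h import *
p,Q,o=now();print(p.round(4),hook_now().round(4),np.round(o["joint_pos"],2))
b,T2=tcp_for(hk(.85,-.04,.105,.045));seg(p,Q,b,T2,15)
E
```

```text
[0.5086 0.0317 0.161 ] [-0.045  -0.0392  0.2411] [ 1.08 -0.28 -1.21  2.24 -0.2   0.49  1.39]
  turn rows 1 [0.0012, -0.0507, -0.0006]
  shift rows 7 [-0.0544, -0.0007, 0.0476] (total mm [-76.2, -1.0, 66.6] )
```

Call:
send_rows(
  plan=[
    [[0,-0.05,0,0,0,0,0],[0,0,0,-0.054,0,0.048,0],[0,0,0,-0.054,0,0.048,0],[0,0,0,-0.054,0,0.048,0],[0,0,0,-0.054,0,0.048,0],[0,0,0,-0.054,0,0.048,0],[0,0,0,-0.054,0,0.048,0],[0,0,0,-0.054,0,0.048,0],[0,0,0,0,0,0,0],[0,0,0,0,0,0,0]],
  ],
)

```text
clock: 10.55
position: [0.5748, 0.0248, 0.148]
ee_rot: [0.069, 0.956, -0.015, 0.286]
ft_force: [-0.5, 0.2, -2.4]
grip_width: 0.24
grasp_force: 90.4
```

```bash
python3 - <<'E'
from h import *
p,Q,o=now();print(p.round(4),hook_now().round(4),np.round(o["joint_pos"],2),np.round(o["ft_force"],1))
print("target",np.round(hk(.85,-.04,.105,.045),4))
c,T=tcp_for(hk(.85,-.04,.105,.008));print("push");seg(p,Q,c,T,4)
E
```

```text
[0.5748 0.0248 0.148 ] [ 0.0177 -0.0362  0.2343] [ 1.1   0.16 -1.35  2.14  0.74  0.51  0.64] [-0.5  0.2 -2.4]
target [ 0.0492 -0.04    0.2401]
push
  turn rows 1 [0.0081, -0.0207, -0.0003]
  shift rows 17 [-0.0098, -0.0011, 0.0161] (total mm [-33.2, -3.8, 54.7] )
```

```bash
python3 - <<'E'
from h import *
p,Q,o=now()
b,T=tcp_for(hk(.85,-.04,.105,.045));seg(p,Q,b,T,6)
E
```

```text
turn rows 1 [0.0081, -0.0207, -0.0003]
  shift rows 6 [-0.0243, -0.0032, 0.0149] (total mm [-29.1, -3.8, 17.9] )
```

Call:
send_rows(
  plan=[
    [[0.004,-0.01,0,0,0,0,0],[0.004,-0.01,0,0,0,0,0],[0,0,0,-0.024,-0.003,0.015,0],[0,0,0,-0.024,-0.003,0.015,0],[0,0,0,-0.024,-0.003,0.015,0],[0,0,0,-0.024,-0.003,0.015,0],[0,0,0,-0.024,-0.003,0.015,0],[0,0,0,-0.024,-0.003,0.015,0],[0,0,0,0,0,0,0],[0,0,0,0,0,0,0]],
  ],
)

```text
clock: 11.38
position: [0.6068, 0.0164, 0.1494]
ee_rot: [0.069, 0.951, -0.023, 0.3]
ft_force: [-0.2, 1.0, -1.6]
grip_width: 0.242
grasp_force: 90.5
```

```bash
python3 - <<'E'
from h import *
p,Q,o=now();print(p.round(4),hook_now().round(4),np.round(o["joint_pos"],2),np.round(o["ft_force"],1))
print("target",np.round(hk(.85,-.04,.105,.045),4))
c,T=tcp_for(hk(.85,-.04,.105,.008));print("push");seg(p,Q,c,T,4)
s=optics.camera("scene")[:,:,::-1]
cv2.imwrite("pics/in.png",cv2.resize(s[60:260,220:460],None,fx=3,fy=3,interpolation=cv2.INTER_CUBIC))
E
```

```text
[0.6068 0.0164 0.1494] [ 0.0479 -0.0394  0.2394] [ 0.96  0.24 -1.23  2.1   0.92  0.54  0.52] [-0.2  1.  -1.6]
target [ 0.0492 -0.04    0.2401]
push
  turn rows 1 [-0.0012, -0.0, 0.0015]
  shift rows 10 [-0.0027, -0.0001, 0.0185] (total mm [-5.5, -0.2, 36.9] )
```

View pics/in.png

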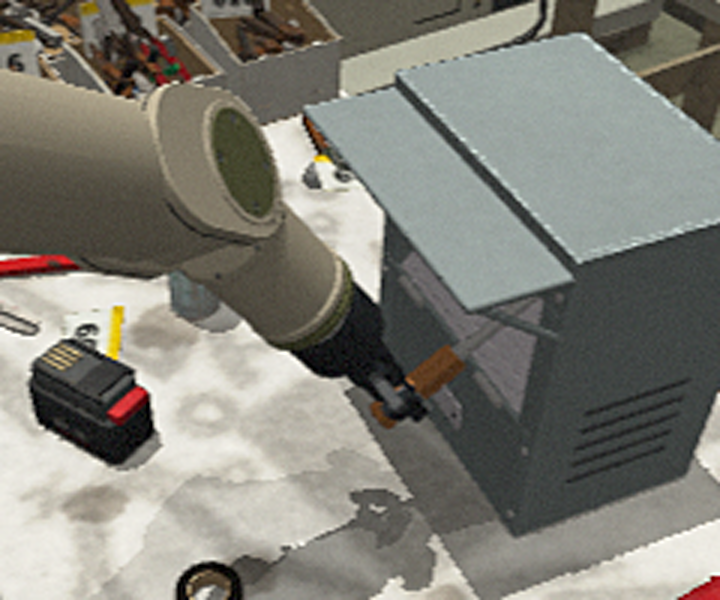

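The pole slants up into the opening and the canopy has clear room above the hand. Now I push the flap to a known angle of about 0.85.

Call:
send_rows(
  plan=[
    [[0,0,0.0015,-0.0027,0,0.0185,0],[0,0,0,-0.0027,0,0.0185,0],[0,0,0,-0.0027,0,0.0185,0],[0,0,0,-0.0027,0,0.0185,0],[0,0,0,-0.0027,0,0.0185,0]],
  ],
)

```text
clock: 11.85
position: [0.6196, 0.0144, 0.1355]
ee_rot: [0.07, 0.951, -0.023, 0.3]
ft_force: [0.4, -0.4, -2.9]
grip_width: 0.243
grasp_force: 90.5
```

Call:
send_rows(
  plan=[
    [[0,0,0,-0.0027,0,0.0185,0],[0,0,0,-0.0027,0,0.0185,0],[0,0,0,-0.0027,0,0.0185,0]],
  ],
)

```text
clock: 12.1
position: [0.6273, 0.0133, 0.1275]
ee_rot: [0.07, 0.951, -0.023, 0.3]
ft_force: [-0.7, 0.4, -1.4]
grip_width: 0.241
grasp_force: 90.6
```

Call:
send_rows(
  plan=[
    [[0,0,0,-0.0027,0,0.0185,0],[0,0,0,-0.0027,0,0.0185,0],[0,0,0,0,0,0,0],[0,0,0,0,0,0,0]],
  ],
)

```text
clock: 12.43
position: [0.632, 0.0125, 0.122]
ee_rot: [0.07, 0.951, -0.023, 0.3]
ft_force: [-0.4, -0.0, -2.8]
grip_width: 0.245
grasp_force: 90.5
```

```bash
python3 - <<'E'
from h import *
p,Q,o=now();H=hook_now();print(p.round(4),H.round(4),np.round(o["joint_pos"],2),np.round(o["ft_force"],1),o["clock"])
print("target",np.round(hk(.85,-.04,.105,.008),4))
s,c=np.sin(.85),np.cos(.85);r=H-[0,0,.137];print("h,n",r[0]*s+r[2]*c,-r[0]*c+r[2]*s)
E
```

```text
[0.632  0.0125 0.122 ] [ 0.0734 -0.0399  0.2119] [ 0.82  0.35 -1.11  2.06  1.09  0.56  0.4 ] [-0.4 -0.  -2.8] 12.4333
target [ 0.0736 -0.04    0.2123]
h,n 0.10463781053685912 0.007831293125565075
```

Call:
send_rows(
  plan=[
    [[0,0,0,-0.0008,0,0.01,0],[0,0,0,-0.0008,0,0.01,0],[0,0,0,0,0,0,0],[0,0,0,0,0,0,0]],
  ],
)

```text
clock: 12.77
position: [0.6346, 0.012, 0.1191]
ee_rot: [0.07, 0.951, -0.023, 0.3]
ft_force: [-0.0, -0.7, -2.6]
grip_width: 0.242
grasp_force: 90.6
```

Call:
send_rows(
  plan=[
    [[0,0,0,0.002,0,-0.0273,0],[0,0,0,0.002,0,-0.0273,0],[0,0,0,0.002,0,-0.0273,0],[0,0,0,0.002,0,-0.0273,0],[0,0,0,0,0,0,0],[0,0,0,0,0,0,0]],
  ],
)

```text
clock: 13.27
position: [0.6209, 0.0137, 0.1367]
ee_rot: [0.07, 0.951, -0.024, 0.3]
ft_force: [-0.9, -0.3, -2.3]
grip_width: 0.24
grasp_force: 90.5
```

Call:
send_rows(
  plan=[
    [[0,0,0,0,0.025,0,0],[0,0,0,0,0.025,0,0],[0,0,0,0,0.025,0,0],[0,0,0,0,0.025,0,0],[0,0,0,0,0,0,0]],
  ],
)

```text
clock: 13.68
position: [0.624, 0.0359, 0.1362]
ee_rot: [0.069, 0.951, -0.023, 0.3]
ft_force: [-0.9, 0.3, -3.2]
grip_width: 0.24
grasp_force: 90.5
```

```bash
python3 - <<'E'
from h import *
p,Q,o=now();H=hook_now();print(H.round(4),np.round(o["joint_pos"],2),np.round(o["ft_force"],1),np.round(o["torque"],2),o["clock"])
print("eye .886",np.round(hk(.886,0,.105,.03),4))
E
```

```text
[ 0.062  -0.0177  0.2262] [ 0.81  0.31 -1.15  2.06  1.04  0.58  0.39] [-0.9  0.3 -3.2] [0.17 0.93 0.01] 13.6833
eye .886 [0.0624 0.     0.2267]
```

Call:
send_rows(
  plan=[
    [[0,0,0,0,0.022,0,0],[0,0,0,0,0.022,0,0],[0,0,0,0,0.022,0,0],[0,0,0,0,0.022,0,0],[0,0,0,0,0,0,0],[0,0,0,0,0,0,0]],
  ],
)

```text
clock: 14.18
position: [0.6265, 0.0518, 0.1361]
ee_rot: [0.07, 0.951, -0.023, 0.3]
ft_force: [-0.5, -0.4, -2.1]
grip_width: 0.24
grasp_force: 90.5
```

```bash
python3 - <<'E'
from h import *
p,Q,o=now();H=hook_now();print(H.round(4),np.round(o["ft_force"],1),np.round(o["torque"],2))
prev=H
for th in(.7,.55,.4,.25,.12,0,-.06,-.11):
    e=np.array(hk(th,0,.105,.03));d=Q.T@RC@(e-prev);print(th,e.round(4),"total units",(d/.2).round(4),"mm",np.linalg.norm(d)*1000//1);prev=e
E
```

```text
[ 0.0622 -0.0018  0.2261] [-0.5 -0.4 -2.1] [0.13 0.97 0.  ]
0.7 [0.0447 0.     0.2366] total units [ 0.0414  0.0089 -0.0933] mm 20.0
0.55 [0.0293 0.     0.2422] total units [ 0.0471 -0.0001 -0.0669] mm 16.0
0.4 [0.0133 0.     0.2454] total units [ 0.0565 -0.0001 -0.0591] mm 16.0
0.25 [-0.0031  0.      0.2462] total units [ 0.0647 -0.     -0.05  ] mm 16.0
0.12 [-0.0172  0.      0.2448] total units [ 0.0616 -0.     -0.0351] mm 14.0
0 [-0.03   0.     0.242] total units [ 0.0605  0.     -0.0251] mm 13.0
-0.06 [-0.0362  0.      0.24  ] total units [ 0.0313  0.     -0.0098] mm 6.0
-0.11 [-0.0413  0.      0.2381] total units [ 0.0265  0.     -0.0067] mm 5.0
```

Call:
send_rows(
  plan=[
    [[0,0,0,0.0104,0,-0.0233,0],[0,0,0,0.0104,0,-0.0233,0],[0,0,0,0.0104,0,-0.0233,0],[0,0,0,0.0104,0,-0.0233,0],[0,0,0,0.0118,0,-0.0167,0],[0,0,0,0.0118,0,-0.0167,0]],
  ],
)

```text
clock: 14.68
position: [0.6009, 0.0548, 0.1495]
ee_rot: [0.07, 0.951, -0.024, 0.3]
ft_force: [2.0, -0.1, -4.8]
grip_width: 0.241
grasp_force: 90.0
```

Call:
send_rows(
  plan=[
    [[0,0,0,0.0118,0,-0.0167,0],[0,0,0,0.0118,0,-0.0167,0],[0,0,0,0.014,0,-0.0148,0],[0,0,0,0.014,0,-0.0148,0],[0,0,0,0.014,0,-0.0148,0],[0,0,0,0.014,0,-0.0148,0]],
  ],
)

```text
clock: 15.18
position: [0.5777, 0.0586, 0.1554]
ee_rot: [0.07, 0.951, -0.023, 0.3]
ft_force: [2.9, -0.9, -4.0]
grip_width: 0.24
grasp_force: 90.1
```

```bash
python3 - <<'E'
from h import *
p,Q,o=now();H=hook_now();print(H.round(4),np.round(o["ft_force"],1),np.round(o["torque"],2))
s=optics.camera("scene")[:,:,::-1]
c=cv2.resize(s[110:230,330:450],None,fx=5,fy=5,interpolation=cv2.INTER_CUBIC);cv2.imwrite("pics/pull.png",np.clip(c*1.6,0,255).astype(np.uint8))
E
```

```text
[ 0.013  -0.0022  0.2455] [ 2.9 -0.9 -4. ] [ 0.13  1.31 -0.12]
```

View pics/pull.png

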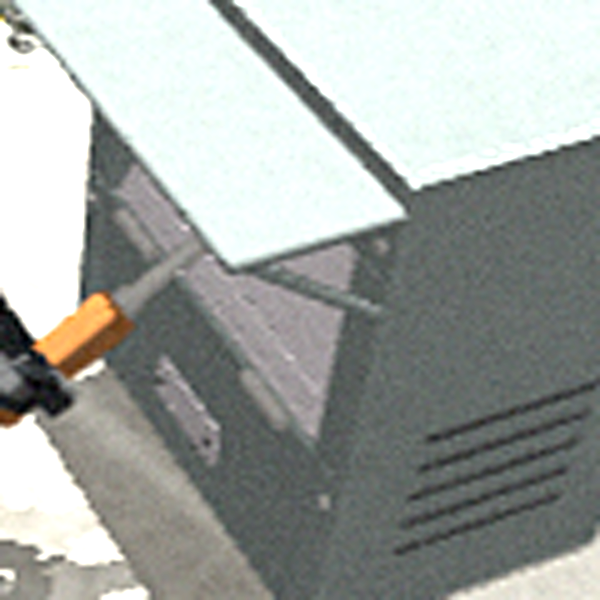

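The flap is being drawn: the wrist force rose to about 3 N and the rod runs up to the ring. Continuing the pull.

Call:
send_rows(
  plan=[
    [[0,0,0,0.0162,0,-0.0125,0],[0,0,0,0.0162,0,-0.0125,0],[0,0,0,0.0162,0,-0.0125,0],[0,0,0,0.0162,0,-0.0125,0],[0,0,0,0.0154,0,-0.0088,0],[0,0,0,0.0154,0,-0.0088,0],[0,0,0,0.0154,0,-0.0088,0],[0,0,0,0.0154,0,-0.0088,0],[0,0,0,0.0151,0,-0.0063,0],[0,0,0,0.0151,0,-0.0063,0],[0,0,0,0.0151,0,-0.0063,0],[0,0,0,0.0151,0,-0.0063,0],[0,0,0,0,0,0,0]],
  ],
)

```text
clock: 16.32
position: [0.535, 0.0652, 0.1521]
ee_rot: [0.069, 0.951, -0.024, 0.3]
ft_force: [0.3, -0.3, -3.1]
grip_width: 0.238
grasp_force: 90.4
```

Call:
send_rows(
  plan=[
    [[0,0,0,0.0104,0,-0.0033,0],[0,0,0,0.0104,0,-0.0033,0],[0,0,0,0.0104,0,-0.0033,0],[0,0,0,0,0,0,0]],
  ],
)

```text
clock: 16.65
position: [0.5289, 0.0661, 0.1499]
ee_rot: [0.07, 0.951, -0.023, 0.3]
ft_force: [0.1, 0.8, -2.1]
grip_width: 0.24
grasp_force: 90.5
```

Call:
send_rows(
  plan=[
    [[0,0,0,0.0088,0,-0.0022,0],[0,0,0,0.0088,0,-0.0022,0],[0,0,0,0.0088,0,-0.0022,0],[0,0,0,0,0,0,0]],
  ],
)

```text
clock: 16.98
position: [0.5237, 0.0667, 0.1479]
ee_rot: [0.07, 0.951, -0.023, 0.3]
ft_force: [1.6, 1.1, -2.9]
grip_width: 0.239
grasp_force: 90.4
```

```bash
python3 - <<'E'
from h import *
p,Q,o=now();H=hook_now();print(H.round(4),np.round(o["ft_force"],1),np.round(o["torque"],2),np.round(o["joint_pos"],2))
E
```

```text
[-0.0416 -0.0021  0.2378] [ 1.6  1.1 -2.9] [0.19 0.89 0.05] [ 0.96 -0.15 -1.26  2.26  0.35  0.4   0.8 ]
```

Call:
send_rows(
  plan=[
    [[0,0,0,0.0095,0,-0.001,0],[0,0,0,0.0095,0,-0.001,0]],
  ],
)

```text
clock: 17.15
position: [0.5227, 0.0675, 0.1481]
ee_rot: [0.07, 0.95, -0.022, 0.302]
ft_force: [15.2, -0.9, 3.2]
grip_width: 0.241
grasp_force: 90.3
```

Call:
send_rows(
  plan=[
    [[0,0,0,0.0095,0,-0.001,0]],
  ],
)

```text
clock: 17.23
position: [0.5223, 0.0679, 0.1484]
ee_rot: [0.07, 0.95, -0.022, 0.303]
ft_force: [19.4, -2.4, 5.5]
grip_width: 0.242
grasp_force: 90.3
```

```bash
cat > f.py <<'E'
from h import *
p,Q,o=now();H=hook_now();print(H.round(4),np.round(o["ft_force"],1),np.round(o["torque"],2),o["clock"])
im=optics.camera("scene");cv2.imwrite("pics/chk.png",im[:,:,::-1])
for n,a in(("start",cv2.imread("pics/scene0.png")[:,:,::-1]),("now",im)):
    print(n,[a[int(v)-1:int(v)+2,int(u)-1:int(u)+2].reshape(-1,3).mean(0).round().tolist() for u,v in[pix("scene",cab([.005,y,z])) for y,z in((-.06,.16),(-.09,.16),(-.09,.2),(-.1,.22))]])
E
python3 f.py
```

```text
[-0.0439 -0.0014  0.2393] [19.4 -2.4  5.5] [-0.11 -2.35 -0.3 ] 17.2333
start [[103.0, 99.0, 100.0], [101.0, 97.0, 99.0], [103.0, 99.0, 101.0], [104.0, 101.0, 102.0]]
now [[93.0, 90.0, 91.0], [88.0, 86.0, 86.0], [82.0, 80.0, 81.0], [82.0, 79.0, 80.0]]
```

Force against the stop reached 19 N with the hook in the eye, so the flap is shut. Now I relax and unhook.

Call:
send_rows(
  plan=[
    [[0,0,0,0,0,0,0],[0,0,0,0,0,0,0],[0,0,0,-0.0125,0,0.004,0],[0,0,0,-0.0125,0,0.004,0],[0,0,0,-0.0125,0,0.004,0],[0,0,0,-0.0125,0,0.004,0],[0,0,0,0,0,0,0],[0,0,0,0,0,0,0]],
  ],
)

```text
clock: 17.95
position: [0.5288, 0.0657, 0.1481]
ee_rot: [0.07, 0.951, -0.023, 0.3]
ft_force: [0.7, 0.7, -2.7]
grip_width: 0.24
grasp_force: 90.4
```

```bash
cat > pose.py <<'E'
from h import *
p,Q,o=now();print(o["clock"],p.round(4),"hook",hook_now().round(4),"ft",np.round(o["ft_force"],1),"j",np.round(o["joint_pos"],2),o["grip_width"])
T=tool(-8.4,35);print("turn err",(R.from_matrix(Q.T@T).as_rotvec()/1.5).round(4))
E
python3 pose.py; python3 - <<'E'
from h import *
p,Q,o=now();H=hook_now();print("to eye",(Q.T@RC@(np.array([-.031,-.002,.2415])-H)/.2).round(4))
E
```

```text
17.95 [0.5288 0.0657 0.1481] hook [-0.0363 -0.0024  0.238 ] ft [ 0.7  0.7 -2.7] j [ 0.99 -0.12 -1.29  2.25  0.38  0.41  0.78] 0.24018952985573402
turn err [-0.0016 -0.0002  0.    ]
to eye [-0.0318  0.002   0.001 ]
```

Call:
send_rows(
  plan=[
    [[0,0,0,-0.016,0.001,0,0],[0,0,0,-0.016,0.001,0,0],[0,0,0,0,-0.025,0,0],[0,0,0,0,-0.025,0,0],[0,0,0,0,-0.025,0,0],[0,0,0,0,-0.025,0,0],[0,0,0,0,-0.025,0,0],[0,0,0,0,-0.025,0,0],[0,0,0,0,-0.025,0,0],[0,0,0,0,0,0,0]],
  ],
)

```text
clock: 18.78
position: [0.5291, 0.0299, 0.1521]
ee_rot: [0.07, 0.951, -0.024, 0.3]
ft_force: [1.2, -0.7, -3.2]
grip_width: 0.243
grasp_force: 90.4
```

```bash
python3 pose.py
```

```text
18.7833 [0.5291 0.0299 0.1521] hook [-0.0309 -0.0378  0.2421] ft [ 1.2 -0.7 -3.2] j [ 0.91 -0.14 -1.12  2.26  0.26  0.38  0.97] 0.24255981702483465
turn err [-0.0022 -0.     -0.0002]
```

Hook tip is now out of the ring. Continuing sideways, then retreating while levelling.

Call:
send_rows(
  plan=[
    [[0,0,0,0,-0.03,0,0],[0,0,0,0,-0.03,0,0],[0,0,0,0,-0.03,0,0],[0,0,0,0,-0.03,0,0],[0,0,0,0,-0.03,0,0],[0,0,0,0.03,0,0,0],[0,0.04,0,0.03,0,0,0],[0,0.04,0,0.03,0,0,0],[0,0.04,0,0.03,0,0,0],[0,0.04,0,0.03,0,0,0],[0,0.04,0,0.03,0,0,0],[0,0.04,0,0.03,0,0,0],[0,0.04,0,0.03,0,0,0],[0,0.04,0,0.03,0,0,0],[0,0.04,0,0.03,0,0,0],[0,0.04,0,0.03,0,0,0],[0,0,0,0,0,0,0]],
  ],
)

```text
clock: 20.2
position: [0.4651, 0.0103, 0.1289]
ee_rot: [0.074, 0.997, -0.001, 0.004]
ft_force: [0.5, -0.3, -2.9]
grip_width: 0.24
grasp_force: 90.3
```

```bash
python3 pose.py; python3 - <<'E'
from h import *
p,Q,o=now();T=tool(-8.4,0);G=tool(-14.38,0)
q1,_=tcp_for([-.07,-.25,.18],0);print(q1);seg(p,Q,q1,T,25)
q2=np.array([.4331,-.2892,.18]);print("above rest");seg(q1,T,q2,G,25)
im=optics.camera("scene");cv2.imwrite("pics/chk2.png",im[:,:,::-1])
E
```

```text
20.2 [0.4651 0.0103 0.1289] hook [-0.0626 -0.0668  0.1312] ft [ 0.5 -0.3 -2.9] j [ 0.78  0.19 -0.96  1.98  0.18  1.05  1.16] 0.24047090578037897
turn err [-0.0012 -0.4015 -0.0009]
[ 0.43103842 -0.17012962  0.179     ]
  turn rows 1 [-0.0008, 0.0058, -0.0012]
  shift rows 8 [0.0046, -0.1147, -0.0313] (total mm [7.4, -183.5, -50.1] )
above rest
  turn rows 1 [0.0, 0.0, 0.0696]
  shift rows 5 [-0.0316, -0.1148, -0.001] (total mm [-31.6, -114.8, -1.0] )
```

Call:
send_rows(
  plan=[
    [[0,0.0058,-0.0012,0.005,-0.115,-0.031,0],[0,0,0,0.005,-0.115,-0.031,0],[0,0,0,0.005,-0.115,-0.031,0],[0,0,0,0.005,-0.115,-0.031,0],[0,0,0,0.005,-0.115,-0.031,0],[0,0,0,0.005,-0.115,-0.031,0],[0,0,0,0.005,-0.115,-0.031,0],[0,0,0,0.005,-0.115,-0.031,0],[0,0,0.035,0,0,0,0],[0,0,0.035,0,0,0,0],[0,0,0,-0.032,-0.115,0,0],[0,0,0,-0.032,-0.115,0,0],[0,0,0,-0.032,-0.115,0,0],[0,0,0,-0.032,-0.115,0,0],[0,0,0,-0.032,-0.115,0,0],[0,0,0,0,0,0,0],[0,0,0,0,0,0,0]],
  ],
)

```text
clock: 21.67
position: [0.4322, -0.2909, 0.1792]
ee_rot: [0.126, 0.992, -0.002, 0.002]
ft_force: [0.2, 1.0, -2.3]
grip_width: 0.241
grasp_force: 90.4
```

```bash
python3 pose.py; cat > r.py <<'E'
from h import *
p,Q,o=now();seg(p,Q,np.array([.4331,-.2892,.105]),tool(-14.38,0),15)
t=optics.camera("top");s=optics.camera("scene")
cv2.imwrite("pics/ret_t.png",t[:,:,::-1]);cv2.imwrite("pics/ret_s.png",s[:,:,::-1])
# predicted pole keypoints vs picture: bright rod pixels near the prediction
P=Q@np.diag([-1,1,-1.]);O=p+Q@[-.009,0,-.001]
for nm,l in dict(handle_front=[.045,0,.011],rod100=[.1,0,.006],bend=[.15,0,.006],tip=[.143,.045,.006]).items(): print(nm,pix("top",O+P@l),pix("scene",O+P@l))
sub=t[120:240,400:480].astype(int);m=(abs(sub[:,:,0]-sub[:,:,2])<12)&(sub.mean(2)>110)&(sub.mean(2)<172)
m=cv2.morphologyEx(m.astype(np.uint8),cv2.MORPH_OPEN,np.ones((2,2)));
for v in range(0,120,6):
    u=np.flatnonzero(m[v]);print(v+120,(u+400).tolist()) if len(u) else 0
E
python3 r.py
```

```text
21.6667 [ 0.4322 -0.2909  0.1792] hook [-0.0496 -0.386   0.1808] ft [ 0.2  1.  -2.3] j [ 1.15  0.22 -0.72  1.8   0.16  1.17  1.7 ] 0.24068085487172045
turn err [-0.0235 -0.4039 -0.0681]
  turn rows 1 [-0.0018, 0.003, -0.0014]
  shift rows 5 [-0.0004, 0.0019, 0.0742] (total mm [-0.4, 1.9, 74.2] )
handle_front [455.7 196.1] [402.8 300.4]
rod100 [456.5 175.5] [427.7 294. ]
bend [457.8 156.8] [450.1 287.2]
tip [439.9 157.2] [435.6 269.7]
162 [455, 456, 457, 460, 461]
168 [455, 456, 457]
174 [433, 434, 436, 437, 438, 439, 440, 441, 442, 443, 444, 445, 446, 447, 448, 449, 450, 451, 452, 453, 455, 456]
180 [449, 450, 451, 452, 455, 456]
186 [449, 450, 451, 452, 454, 455, 456]
192 [448, 449, 450, 453, 454, 455, 456]
198 [404, 405, 406, 407, 408]
204 [400, 401, 402, 404, 405, 406, 407, 408, 409]
210 [400, 401, 402, 403, 404, 405]
216 [400, 401, 402, 403, 404]
228 [400, 401, 402, 403, 404, 405, 410, 411, 412, 413, 414, 416, 417, 418, 422, 423, 424, 460, 461, 462, 463, 464, 465, 466, 467]
234 [400, 401, 402, 403, 404, 410, 411, 412, 413, 414, 415, 416, 417, 418, 419, 420, 421, 457, 458, 459, 460]
```

Call:
send_rows(
  plan=[
    [[-0.0018,0.003,-0.0014,0,0.002,0.074,0],[0,0,0,0,0.002,0.074,0],[0,0,0,0,0.002,0.074,0],[0,0,0,0,0.002,0.074,0],[0,0,0,0,0.002,0.074,0],[0,0,0,0,0,0,0],[0,0,0,0,0,0,0]],
  ],
)

```text
clock: 22.35
position: [0.4325, -0.287, 0.1045]
ee_rot: [0.123, 0.992, 0.001, -0.001]
ft_force: [0.2, -0.2, -1.6]
grip_width: 0.238
grasp_force: 90.4
```

```bash
python3 - <<'E'
from h import *
p,Q,o=now();print(p.round(4),o["clock"]);seg(p,Q,np.array([.4331,-.2892,.0693]),tool(-14.38,0),6)
P=Q@np.diag([-1,1,-1.]);O=p+Q@[-.009,0,-.001]
k=5
def cr(n,x,y,w,h):
    im=optics.camera(n)[:,:,::-1];c=cv2.resize(im[y:y+h,x:x+w],None,fx=k,fy=k,interpolation=cv2.INTER_CUBIC)
    for l in([.045,0,0],[.1,0,0],[.15,0,0],[.143,.045,0],[-.045,0,0]):
        u,v=pix(n,O+P@l);cv2.circle(c,(int((u-x+.5)*k),int((v-y+.5)*k)),3,(0,0,255),1)
    return c
cv2.imwrite("pics/low.png",np.hstack([cr("top",400,145,75,110),cr("scene",355,265,85,110)]))
E
```

```text
[ 0.4325 -0.287   0.1045] 22.35
  turn rows 1 [0.0011, -0.0021, 0.0024]
  shift rows 6 [-0.001, -0.0017, 0.0293] (total mm [-1.2, -2.0, 35.2] )
```

View pics/low.png

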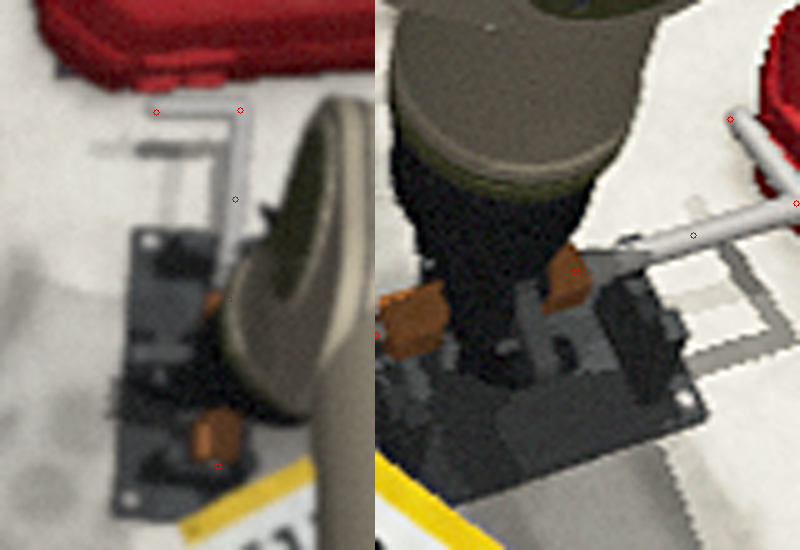

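The predicted keypoints (red) sit on the real pole within about 1 px in both views, so it hasn't slipped in the grip. Lowering it now.

Call:
send_rows(
  plan=[
    [[0.001,-0.002,0.0024,-0.006,-0.01,0,0],[0,0,0,0,0,0.029,0],[0,0,0,0,0,0.029,0],[0,0,0,0,0,0.029,0],[0,0,0,0,0,0.029,0],[0,0,0,0,0,0.029,0],[0,0,0,0,0,0.024,0],[0,0,0,0,0,0,0],[0,0,0,0,0,0,0]],
  ],
)

```text
clock: 23.2
position: [0.4334, -0.2902, 0.0712]
ee_rot: [0.126, 0.992, -0.0, 0.0]
ft_force: [-0.1, -0.2, -1.8]
grip_width: 0.243
grasp_force: 90.4
```

```bash
python3 pose.py
```

```text
23.2 [ 0.4334 -0.2902  0.0712] hook [-0.0486 -0.3849  0.0723] ft [-0.1 -0.2 -1.8] j [ 1.09  0.37 -0.68  1.89  0.28  0.98  1.61] 0.24282084150982458
turn err [-0.0218 -0.4064 -0.0681]
```

No contact yet. I'll lower 2 mm more, release with a slow opening, then go straight up.

Call:
send_rows(
  plan=[
    [[0,0,0,0,0.004,0.006,0],[0,0,0,0,0,0.004,0],[0,0,0,0,0,0,0],[0,0,0,0,0,0,0]],
  ],
)

```text
clock: 23.53
position: [0.4338, -0.2897, 0.0697]
ee_rot: [0.126, 0.992, -0.001, 0.001]
ft_force: [0.0, 0.2, -2.5]
grip_width: 0.243
grasp_force: 90.4
```

Call:
send_rows(
  plan=[
    [[0,0,0,0,0,0,0.4],[0,0,0,0,0,0,0.4],[0,0,0,0,0,0,0.7],[0,0,0,0,0,0,1],[0,0,0,0,0,0,1],[0,0,0,0,0,0,1],[0,0,0,0,0,0,1],[0,0,0,0,0,0,1],[0,0,0,0,0,0,1],[0,0,0,0,0,0,1]],
  ],
)

```text
clock: 24.37
position: [0.4337, -0.2896, 0.0695]
ee_rot: [0.126, 0.992, -0.0, 0.001]
ft_force: [0.1, -0.2, 0.1]
grip_width: 1.002
grasp_force: 0.0
```

Call:
send_rows(
  plan=[
    [[0,0,0,0,0,-0.05,1],[0,0,0,0,0,-0.05,1],[0,0,0,0,0,-0.1,1],[0,0,0,0,0,-0.1,1],[0,0,0,0,0,-0.1,1],[0,0,0,0,0,-0.1,1],[0,0,0,0,0,-0.1,1],[0,0,0,0,0,-0.1,1],[0,0,0,0.1,0.1,0,1],[0,0,0,0,0.15,0,1],[0,0,0,0,0.15,0,1],[0,0,0,0,0.15,0,1],[0,0,0,0,0.15,0,1],[0,0,0,0,0.15,0,1],[0,0,0,0,0.15,0,1],[0,0,0,0,0,0,1],[0,0,0,0,0,0,1]],
  ],
)

```text
clock: 25.78
position: [0.4647, -0.089, 0.2105]
ee_rot: [0.124, 0.992, -0.001, 0.001]
ft_force: [-0.7, -1.7, 0.4]
grip_width: 1.002
grasp_force: 0.0
```

```bash
python3 pose.py; python3 - <<'E'
from h import *
def rect(n,im):
    hsv=cv2.cvtColor(im,cv2.COLOR_BGR2HSV);m=cv2.inRange(hsv,(5,90,70),(18,255,255))
    b=(345,310,420,355) if n=="scene" else (430,195,460,245);mm=np.zeros_like(m);mm[b[1]:b[3],b[0]:b[2]]=m[b[1]:b[3],b[0]:b[2]]
    return cv2.minAreaRect(max(cv2.findContours(mm,0,2)[0],key=cv2.contourArea))
for n in("scene","top"):
    a=cv2.imread(f"pics/{n}0.png");c=optics.camera(n)[:,:,::-1].copy();cv2.imwrite(f"pics/end_{n}.png",c)
    print(n,rect(n,a),rect(n,c))
    b=(335,280,445,360) if n=="scene" else (410,160,470,250)
    d=np.abs(a.astype(int)-c)[b[1]:b[3],b[0]:b[2]].max(2);ys,xs=np.nonzero(d>50);print("changed px",len(ys),"of",d.size,[(x+b[0],y+b[1]) for x,y in list(zip(xs,ys))[::max(1,len(ys)//8)]])
E
python3 f.py
```

```text
25.7833 [ 0.4647 -0.089   0.2105] hook [-0.0471 -0.1808  0.2119] ft [-0.7 -1.7  0.4] j [ 0.96  0.09 -0.9   1.86  0.08  1.22  1.36] 1.0024035901250248
turn err [-0.0216 -0.4052 -0.0655]
scene ((375.613525390625, 334.3746643066406), (12.84732723236084, 41.55805969238281), 73.1416015625) ((375.47784423828125, 332.8656005859375), (12.755125045776367, 41.60457229614258), 74.2913589477539)
changed px 2329 of 8800 [(np.int64(337), np.int64(280)), (np.int64(336), np.int64(288)), (np.int64(374), np.int64(294)), (np.int64(379), np.int64(300)), (np.int64(341), np.int64(306)), (np.int64(374), np.int64(311)), (np.int64(365), np.int64(318)), (np.int64(377), np.int64(326)), (np.int64(366), np.int64(357))]
top ((442.9339904785156, 222.51885986328125), (9.382440567016602, 32.9254150390625), 2.4895529747009277) ((441.7487487792969, 222.0177764892578), (9.190869331359863, 32.55990219116211), 4.085616588592529)
changed px 1260 of 5400 [(np.int64(413), np.int64(160)), (np.int64(419), np.int64(176)), (np.int64(412), np.int64(186)), (np.int64(410), np.int64(197)), (np.int64(411), np.int64(205)), (np.int64(414), np.int64(214)), (np.int64(421), np.int64(224)), (np.int64(430), np.int64(237)), (np.int64(432), np.int64(248))]
[-0.0472 -0.184   0.2112] [-0.2 -0.  -0.8] [-0.05 -0.01  0.01] 25.8833
start [[103.0, 99.0, 100.0], [101.0, 97.0, 99.0], [103.0, 99.0, 101.0], [104.0, 101.0, 102.0]]
now [[97.0, 94.0, 95.0], [91.0, 88.0, 89.0], [85.0, 83.0, 84.0], [85.0, 83.0, 83.0]]
```

```bash
python3 - <<'E'
from h import *
c=np.array([.4418,-.292,.075]);e=.001
J=lambda n:np.array([(pix(n,c+10*e*d)-pix(n,c-10*e*d))/20 for d in np.eye(3)]).T
A=np.vstack([J("scene"),J("top")]);b=[375.478-375.614,332.866-334.375,441.749-442.934,222.018-222.519]
print(A.round(3));print("shift mm",np.linalg.lstsq(A,b,rcond=None)[0],np.linalg.lstsq(A[:,:2],b,rcond=None))
E
```

```text
[[ 0.37  -0.285  0.055]
 [-0.245 -0.39  -0.205]
 [-0.07  -0.37   0.09 ]
 [-0.365  0.045 -0.075]]
shift mm [ 1.79350965  2.81614356 -0.15841296] (array([1.75016221, 2.80434874]), array([0.00118158]), np.int32(2), array([0.61012692, 0.57883084]))
```

The pole is seated 1.8 mm along, 2.8 mm across and -0.2 mm in height from where it lay. The flap's shading is close to what it was at the stop. Handing in.

```bash
python3 -c "
from workcell import job
print(job.hand_in())"
```

```text
the job is handed in; nothing more can be done
None
```

I pulled the flap shut against its stop with the hook, unhooked the pole, laid it back in both saddles within about 3 mm of where it lay, and handed the job in at about 26 s (no verdict was returned).

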